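# Draw the dust extractor's filter and hold it over the pan

### The job

Check the filter of the workshop dust extractor: swing up the flap on its top (the one with the steel bow handle) until it stands open by itself, at least about upright, and leave it open. Then draw the filter cassette hidden beneath it up out of its chamber, carry it upright to the round steel pan and finish while still holding it there: upright and still, over the middle of the pan and clear above its rim, so that loose dust falls into the pan. Leave the pan, the jar, the brush and the horseshoe where they are.

Things in the scene. Friction and masses are not known exactly. Their poses are not given: they have to be found in the camera images.
- extractor: Fixed box-shaped dust extractor, grey on black, 290 (x) x 340 (y) x 165 mm high. Origin: centre of its underside; front (-x) has two knobs and a hose inlet 32 mm out. Under the flap, in the deck 165 mm up, is the filter chamber: x -55 to 85, y -92 to 92 mm, floor 35 mm up. The filter stands there at x = 10, y = 0, its two ends in U guides (play 2 mm in x, 3 mm in y; they reach 115 mm up).
- flap (a joint): Flap angle, rad: 0 shut and level (the start), 1.57 upright, stop at 1.9. The flap is a grey plate 156 (x) x 200 (y) x 8 mm, 200 g, over the chamber, hinged along its rear (+x) edge; its front edge swings up. Stiff hinge: 2 to 3 N at the handle lifts it and it stays where it is left.
- flap_hinge (a point): Middle of the hinge axis, fixed on the extractor at x = +94, y = 0, 170 mm up; the axis runs along the extractor's y.
- flap_handle (a point): Middle of the flap's steel bow handle: round bar 10 mm thick along the extractor's y, 74 mm clear between its legs, axis 30 mm above the flap's top face, 17 mm behind its front edge. Shut, it lies 145 mm in front of (-x) and 35 mm above the hinge axis; it turns about that axis with the flap. The bar can turn between fingers.
- filter: Pleated filter cassette, off-white frame with pale paper pleats, 34 (its x) x 150 (its y) x 85 mm high, about 250 g (varies), with a grip rib on top. Origin: centre of its underside; z up when upright. Its axes start parallel to the extractor's. It stands loose on the chamber floor and must rise 130 mm to clear the deck.
- filter_rib (a point): Grip point on the filter's rib, 107 mm above its underside. The rib is 12 mm thick (x), 70 mm long (y) and 34 mm tall, from 85 to 119 mm above the underside; in the chamber its top is 11 mm below the deck. There is over 55 mm free in front of and behind it.
- pan: Round open pan of bare steel with slightly flaring sides, loose, 270 mm across the rim, 220 mm at the foot, 100 mm high, 900 g. Origin: centre of its underside. Stands on the bench to the left or the right of the extractor.
- jar: Bystander: glass jar with dark cap, 72 mm across, 95 mm high, standing behind the pan. Origin: centre of its underside.
- brush: Bystander: hand brush lying behind the extractor. Origin: underside, near its middle.
- horseshoe: Bystander: dark steel horseshoe, about 110 mm, lying flat behind the pan. Origin: underside, near its middle.

How it is judged:
On the way, in this order (a step that is already met when the one before it is completed fails the run):
1. the flap is swung up to about upright (80 degrees or more), the filter still in its chamber (value of joint flap above 1.4 rad and z of filter in the frame of extractor below 0.06 m), for 0.2 s.
2. the filter is drawn up clear of the deck (z of filter in the frame of extractor above 0.165 m), for 0.1 s.
At the end, for the whole second after the job is handed in: Flap open 80 degrees or more; fingers hold the filter still, upright within 17 degrees, within 50 mm of the pan's middle seen from above, underside over 115 mm above the bench (15 mm over the rim), touching neither pan nor extractor; pan moved under 40 mm, bystanders under 30 mm (value of joint flap above 1.4 rad and horizontal distance between filter and pan below 0.05 m and height (world z) of filter above 0.115 m and angle between filter's own z axis and vertical below 0.3 rad and linear speed of filter below 0.03 m/s and contact force between the fingers and filter above 1 N and contact force between filter and pan below 0.3 N and contact force between filter and extractor below 0.3 N and angle between pan's own z axis and vertical below 0.1 rad and distance of pan from where it was at the start of the episode below 0.04 m and distance of each of jar, brush, horseshoe from where it was at the start of the episode below 0.03 m); the arm keeps its last pose, push and grip.
It fails at once if the filter is tipped more than 26 degrees (angle between filter's own z axis and vertical above 0.45 rad).
It fails at once if the pan is pushed away (40 mm) (distance of pan from where it was at the start of the episode above 0.04 m).
It fails at once if a bystander is moved 30 mm (distance of any of jar, brush, horseshoe from where it was at the start of the episode above 0.03 m).
It also fails if it takes over 64 s, if anything falls off the work surface, if the arm or the gripper's body presses on something with over 40 N, if the wrist force passes 120 N, or if a joint passes its speed limit or range.

### The arm

A 7-joint arm with a two-finger parallel gripper is mounted at the origin on the work surface. World frame = base frame: x ahead of the robot, y to its left, z up, the work surface at z = 0. Lengths are in m, angles in rad, forces in N, time in s.
With the tool pointing down it reaches from about 0.4 to 0.85 m from the base axis. Payload 10.4 kg.
Tool frame: the origin (TCP) lies at the very end of the fingers, on their centre line; the grasp point (between the pads) lies r.grip_depth behind it (r.grip_depth is the distance from the TCP to the grasp point, in m); y points along the fingers, z is the direction in which the jaws open and shut, and the axes are right-handed (so a half turn about y gives the same grasp; the last joint's range is limited). The gripper opens to 87 mm and grips with 3 to 60 N. Pads are 19 mm wide; open, the fingers measure 117 mm over their backs; the gripper's body (75 mm by 190 mm) begins 51 mm behind the grasp point.
Start: joints at [-1.31, 0.332, -0.065, 1.46, 0.022, 1.35, -0.088], TCP at [0.175, 0.6, 0.188] pointing down, gripper open.
Joint ranges: [-2.6, 2.6], [-0.5, 2.12], [-1.47, 1.34], [0.16, 2.42], [-1.27, 4.41], [0.06, 2.06], [-2.6, 2.6]. Speed limits (rad/s): [2.22, 2.22, 2.79, 2.79, 3.14, 3.14, 3.14].

### API

Orientations are given as a unit quaternion [x, y, z, w].
In Python, from bench import r gives the robot as it stands.
- The arm moves only by the shell command python3 -m jog 'ROWS' [OPENING] [FORCE]. ROWS is JSON, a list of rows, each a list of 6 numbers: the shift along the tool's x, y, z in m, then the turn, a rotation vector about the tool's x, y, z in degrees. A call has 1 to 12 rows; each row shifts and turns the pose as measured when the row begins, along the tool's axes as they then stand; what a row does not reach is not made up. A row lasts 1/12 s, in which the tool goes at most 41.7 mm and 7.16 degrees, less where a joint would pass 70% of its speed; a pose out of reach is approached as far as the arm can. A call with a gripper value outside its range is refused whole. OPENING is the opening, from -1 (shut) to 1 (fully open), so that 0 is half open, set as the call begins (- or left out, the last holds). The fingers move at their own pace and stop on an object; FORCE is the grip in N (left out, the last holds). Time passes only in rows, so rows that do not move let the fingers close. It gives the time, the measured TCP pose, the force and the opening at its end, in the units of the state.
- r.read_state(): the state, without advancing time (a new reading comes with each control period).
- r.camera(name): name is "scene" or "top"; returns a dict with "image" (400x640x3 uint8, red, green, blue), "range_z" (400x640 float32, m along the optical axis (not along the pixel's ray), 0 where there is no reading), "K" (3x3 intrinsics, pixels), "k1" (the pictures are not rectified: a ray, as slopes to the right and down, at radius r is drawn at 1 + k1 r^2 times it, then the intrinsics apply), "R" (3x3) and "t" (3): a world point X has camera coordinates R X + t. Camera axes: x right, y down, z forward; pixel columns grow to the right and rows downward; lengths in m; the calibration is good to about 2 mm. A picture is of the moment at which its call begins.
- r.close_job(): hands the job in, once; it reports no verdict.
The state is a dict: "time": time; "joint_positions": joint angles; "joint_vel": joint speeds; "joint_torque": joint torques, N m; "ee_pos": TCP position; "eef_rot": TCP orientation; "ft_force": force on the tool from outside, world axes, zero at the start; "torque": the same for the moment, N m; "width": finger opening in m.
Only numpy, scipy, OpenCV 4.12 (cv2) and the standard library are available. Lean on these libraries where they do the work, as an engineer would, in place of code of your own. Each camera call takes 0.05 s, during which the arm holds its last target. There are 200 camera calls.

## Working session

There is one attempt and no reset: what is moved stays moved. The work goes in short steps, Python scripts to look and compute and a shell command to move; the robot and the scene stay as the last step left them, time stands still between calls to the robot, and variables do not carry over. Pictures are saved under pics/ and viewed, about 8 in all and at most 12, crops included, and the job is handed in when it is done.

```bash
mkdir -p pics; ls; cat > h.py <<'E'
import numpy as np, cv2
from bench import r
from scipy.spatial.transform import Rotation as Ro
def cloud(c):
    K=c["K"];h,w=c["range_z"].shape
    u,v=np.meshgrid(np.arange(w),np.arange(h))
    xd=(u-K[0,2])/K[0,0];yd=(v-K[1,2])/K[1,1]
    x,y=xd.copy(),yd.copy()
    for _ in range(20):
        s=1+c["k1"]*(x*x+y*y);x=xd/s;y=yd/s
    z=c["range_z"]
    P=np.stack([x*z,y*z,z],-1)
    W=(P-c["t"])@c["R"]
    W[z==0]=np.nan
    return W
def save(c,name): cv2.imwrite("pics/"+name,c["image"][:,:,::-1])
def st():
    s=r.read_state();print(s["time"],np.round(s["ee_pos"],4),"F",np.round(s["ft_force"],1),"w",round(float(s["width"]),4));print(np.round(Ro.from_quat(s["eef_rot"]).as_matrix(),3).tolist(),np.round(s["joint_positions"],2))
    return s
E
python3 - <<'E'
from h import *
st();print(r.grip_depth)
for n in("scene","top"):
    c=r.camera(n);save(c,n+"0.png");np.save(n+"0.npy",cloud(c));print(n,-c["R"].T@c["t"])
a=np.vstack([cv2.imread("pics/scene0.png"),cv2.imread("pics/top0.png")]);cv2.imwrite("pics/both0.png",cv2.resize(a,(480,600)))
E
```

```text
pics
0.0 [0.1749 0.5996 0.1875] F [-0.1  0.6 -1.1] w 0.0868
[[0.96, -0.0, 0.28], [-0.28, -0.001, 0.96], [0.0, -1.0, -0.001]] [-1.31  0.33 -0.06  1.46  0.02  1.35 -0.09]
0.0187
scene [1.25468825 0.5010072  0.90544702]
top [ 0.37428106 -0.00940223  1.26160044]
```

View pics/top0.png

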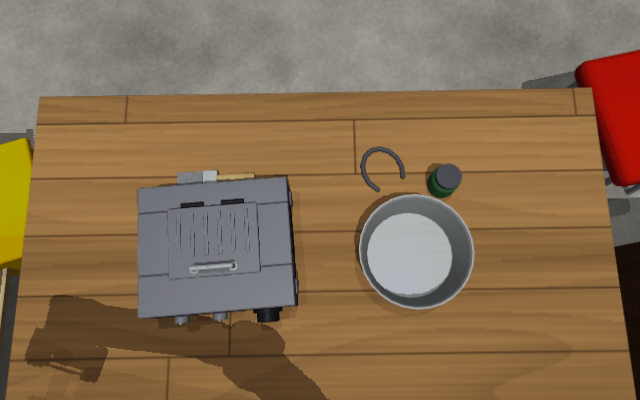

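View pics/scene0.png

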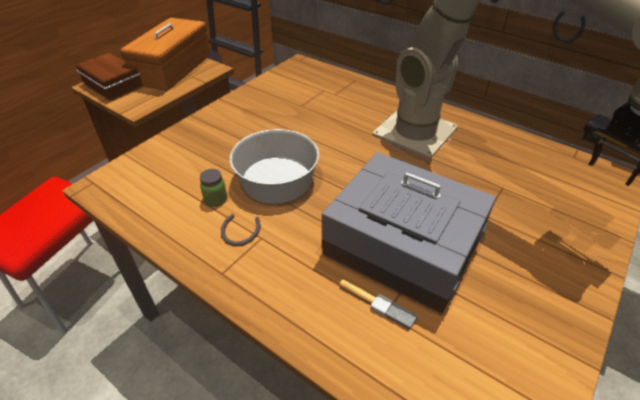

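The top view shows the extractor (centre ~(217,247), handle bar (193–235, 267)) on the left, the pan at ~(416,250), the jar (443,180) and the horseshoe (383,168). The brush lies behind the extractor. Next I'll measure these.

```bash
python3 - <<'E'
from h import *
for n in("top","scene"):
    W=np.load(n+"0.npy");z=W[...,2]
    m=(z>.155)&(z<.172)&(W[...,1]>-.1)&(W[...,0]<.85)&(W[...,0]>.3)
    P=W[m][:,:2].astype(np.float32)
    rect=cv2.minAreaRect(P*1000);print(n,"deck",rect,np.median(W[m][:,2]),len(P))
    m=(z>.186)&(z<.225)&(W[...,1]>0.03)&(W[...,0]>.3)&(W[...,0]<.7)&(W[...,1]<.5)
    P=W[m];
    if len(P)>5:
        c,s,ang=cv2.minAreaRect(P[:,:2].astype(np.float32)*1000);print("handle",len(P),c,s,ang,P[:,2].max(),np.median(P[:,2]))
        print(cv2.fitLine(P[:,:2].astype(np.float32),cv2.DIST_HUBER,0,.01,.01).ravel())
    m=(z>.09)&(z<.106)&(W[...,1]<-.07)&(W[...,1]>-.45)&(W[...,0]>.2)&(W[...,0]<.66)
    P=W[m][:,:2].astype(np.float32)
    print("pan",cv2.minEnclosingCircle(P),P.mean(0),len(P))
    from scipy.optimize import least_squares
    f=least_squares(lambda p:np.hypot(P[:,0]-p[0],P[:,1]-p[1])-p[2],[.45,-.25,.13],loss="soft_l1",f_scale=.004).x;print(f)
W=np.load("top0.npy");
for p in [(213,267),(196,269),(233,265),(213,265),(213,240),(150,200),(290,190),(410,255)]: print(p,np.round(W[p[1],p[0]],3))
E
```

```text
top deck ((514.0836181640625, 228.80218505859375), (293.8948669433594, 339.0766906738281), 3.825073003768921) 0.16629090849257797 13405
handle 220 (464.9888916015625, 224.7209930419922) (10.329248428344727, 92.2603530883789) 3.7671027183532715 0.21608405531575317 0.2101292824782442
[ 0.06600247 -0.9978195   0.46455067  0.22379158]
pan ((0.5252190232276917, -0.2463744729757309), 0.16054390370845795) [ 0.5107441  -0.24486202] 1487
[ 0.50423647 -0.22922094  0.12979277]
scene deck ((516.254150390625, 226.92910766601562), (295.4371337890625, 341.2985534667969), 3.631930112838745) 0.16454422861955925 7989
handle 191 (466.449462890625, 224.63604736328125) (12.234210968017578, 93.44517517089844) 4.330105304718018 0.21322096622427567 0.20689008313556945
[ 0.07366744 -0.99728286  0.46801555  0.22577517]
pan ((0.5285772681236267, -0.2449401319026947), 0.15957479178905487) [ 0.49309576 -0.25185412] 662
[ 0.50617427 -0.23058791  0.12990281]
(213, 267) [0.462 0.22  0.211]
(196, 269) [0.459 0.256 0.208]
(233, 265) [0.466 0.179 0.204]
(213, 265) [0.466 0.219 0.214]
(213, 240) [0.524 0.229 0.175]
(150, 200) [0.618 0.376 0.167]
(290, 190) [0.676 0.071 0.003]
(410, 255) [ 0.501 -0.231  0.009]
```

```bash
cat >> h.py <<'E'
ya=np.deg2rad(3.8);EX=np.array([np.cos(ya),np.sin(ya),0]);EY=np.array([-np.sin(ya),np.cos(ya),0]);EZ=np.array([0,0,1.])
C=np.array([.5155,.228,0])
def R_tool(zdir,ydir): # columns x,y,z
    return np.column_stack([np.cross(ydir,zdir),ydir,zdir])
def go(gp,Rt,off=0.0187): # grasp point target -> needed shift/turn in current tool axes
    s=st();R0=Ro.from_quat(s["eef_rot"]).as_matrix();tcp=gp+off*Rt[:,1]
    print("shift mm",np.round(R0.T@(tcp-s["ee_pos"])*1000,1),"turn deg",np.round(np.rad2deg(Ro.from_matrix(R0.T@Rt).as_rotvec()),1))
E
python3 -m jog '[[0,-0.04,0,0,0,0],[0,-0.04,0,0,0,0],[0,-0.04,0,0,0,0],[0,0,0,0,7,0],[0,0,0,0,7,0],[0,0,0,0,7,0],[0,0,0,0,7,0],[0,0,0,0,7,0],[0,0,0,0,7,0],[0,0,0,0,7,0],[0,0,0,0,7,0]]'
python3 - <<'E'
from h import *
go(C-.051*EX+.30*EZ,R_tool(EX,-EZ))
E
```

```text
time: 1.02
ee_pos: [0.1744, 0.597, 0.3079]
eef_rot: [0.571, -0.421, 0.424, -0.563]
ft_force: [0.3, 0.1, 0.4]
width: 0.0872
1.0167 [0.1744 0.597  0.3079] F [0.3 0.1 0.4] w 0.0872
[[0.285, -0.003, 0.959], [-0.958, -0.012, 0.285], [0.011, -1.0, -0.006]] [-1.41  0.3   0.06  1.25 -0.02  1.6  -1.06]
shift mm [439.3  30.2 172.3] turn deg [ 0.3 12.8  0.6]
```

```bash

python3 -m jog '[[0.036,0,0.014,0,0,0],[0.036,0,0.014,0,0,0],[0.036,0,0.014,0,0,0],[0.036,0,0.014,0,0,0],[0.036,0,0.014,0,0,0],[0.036,0,0.014,0,0,0],[0.036,0,0.014,0,0,0],[0.036,0,0.014,0,0,0],[0.036,0,0.014,0,0,0],[0.036,0,0.014,0,0,0],[0,0,0,0,6.4,0],[0,0,0,0,6.4,0]]' 0.1
python3 - <<'E'
from h import *
go(C-.051*EX+.30*EZ,R_tool(EX,-EZ))
c=r.camera("scene");save(c,"scene1.png");c=r.camera("top");save(c,"top1.png")
E
```

```text
time: 2.02
ee_pos: [0.4147, 0.2727, 0.3042]
eef_rot: [0.522, -0.483, 0.487, -0.507]
ft_force: [0.3, 0.7, 0.4]
width: 0.0474
2.0167 [0.4147 0.2727 0.3042] F [0.3 0.7 0.4] w 0.0474
[[0.059, -0.01, 0.998], [-0.998, -0.02, 0.058], [0.019, -1.0, -0.011]] [-1.02  0.01  0.34  1.59  0.01  1.56 -0.62]
shift mm [50.4 23.3 47.3] turn deg [ 0.6 -0.4  1.1]
```

View pics/scene1.png

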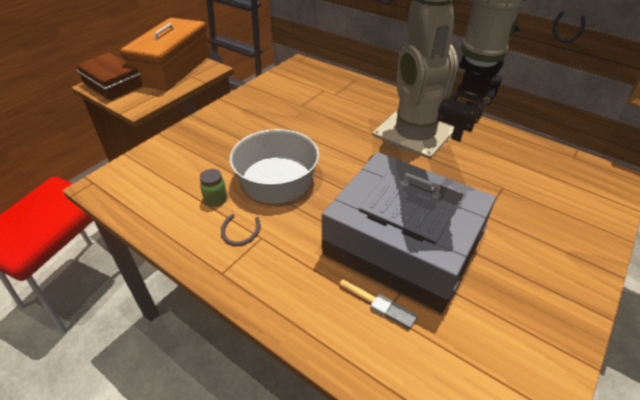

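The gripper hangs at about (470,95), in front of the handle at (421,182). I'll measure the body's extent along the jaw direction from the depth images.

```bash

python3 - <<'E'
from h import *
s=st();R0=Ro.from_quat(s["eef_rot"]).as_matrix()
A=[]
for n in("scene","top"):
    c=r.camera(n);W=cloud(c).reshape(-1,3);A.append((W-s["ee_pos"])@R0)
A=np.vstack(A);A=A[~np.isnan(A).any(1)]
for lo in range(0,260,20):
    d=-A[:,1]*1000;m=(d>=lo)&(d<lo+20)&(abs(A[:,0])<.15)&(abs(A[:,2])<.15)
    if m.sum()>3: print(lo,m.sum(),"x",np.round(np.percentile(A[m,0]*1000,[2,98])),"z",np.round(np.percentile(A[m,2]*1000,[2,98])))
E
```

```text
2.1167 [0.4146 0.273  0.3043] F [-0.1  0.5 -0.3] w 0.0481
[[0.061, -0.009, 0.998], [-0.998, -0.02, 0.061], [0.02, -1.0, -0.011]] [-1.02  0.01  0.34  1.59  0.01  1.56 -0.62]
20 26 x [-9. 10.] z [24. 36.]
40 85 x [-9. 11.] z [23. 37.]
60 42 x [-9. 12.] z [14. 40.]
80 32 x [-1. 12.] z [-30.  29.]
100 475 x [-37.  37.] z [-82.  90.]
120 1483 x [-36.  37.] z [-81.  96.]
140 2298 x [-36.  35.] z [-77.  96.]
160 255 x [-24.  21.] z [-32.  20.]
180 241 x [-37.  36.] z [-44.  20.]
200 636 x [-37.  36.] z [-46.  39.]
220 375 x [-40.  41.] z [-16.  45.]
240 694 x [-40.  41.] z [-14.  44.]
```

The wide part of the body (±95 mm) runs along the jaw direction, so an x-grip on the rib would hit the standing flap. I'll grip the rib by its 70 mm length instead. First, the handle.

```bash

python3 -m jog '[[0.025,0,0.024,0,0,0],[0.025,0,0.024,0,0,0],[0,0.02,0,0.6,0,1.1]]'
python3 - <<'E'
from h import *
go(C-.051*EX+.205*EZ,R_tool(EX,-EZ),.0137)
E
```

```text
time: 2.47
ee_pos: [0.4649, 0.2327, 0.2865]
eef_rot: [-0.522, 0.476, -0.476, 0.524]
ft_force: [0.7, 0.1, -0.5]
width: 0.048
2.4667 [0.4649 0.2327 0.2865] F [ 0.7  0.1 -0.5] w 0.048
[[0.094, 0.002, 0.996], [-0.996, 0.002, 0.094], [-0.002, -1.0, 0.002]] [-0.94  0.05  0.41  1.6  -0.02  1.5  -0.44]
shift mm [ 8.2 95.2 -1.2] turn deg [-0.1  1.6 -0.1]
```

```bash

python3 -m jog '[[0.008,0.03,-0.001,0,1.6,0],[0,0.03,0,0,0,0],[0,0.02,0,0,0,0],[0,0.013,0,0,0,0],[0,0,0,0,0,0]]'
python3 - <<'E'
from h import *
go(C-.051*EX+.205*EZ,R_tool(EX,-EZ),.0137)
E
```

```text
time: 2.88
ee_pos: [0.4628, 0.2261, 0.1864]
eef_rot: [-0.521, 0.478, -0.477, 0.522]
ft_force: [-1.2, -0.2, -0.4]
width: 0.0477
2.8833 [0.4628 0.2261 0.1864] F [-1.2 -0.2 -0.4] w 0.0477
[[0.086, -0.0, 0.996], [-0.996, 0.002, 0.086], [-0.002, -1.0, -0.0]] [-0.93  0.08  0.41  1.77 -0.04  1.29 -0.42]
shift mm [ 1.6 -4.9  1.7] turn deg [ 0.   1.2 -0.1]
```

```bash

python3 -m jog '[[0.001,-0.004,0.0015,0,1,0],[0,0,0,0,0,0]]'
python3 -m jog '[[0,0,0,0,0,0],[0,0,0,0,0,0],[0,0,0,0,0,0],[0,0,0,0,0,0],[0,0,0,0,0,0],[0,0,0,0,0,0]]' -1 20
python3 - <<'E'
from h import *
go(C-.051*EX+.205*EZ,R_tool(EX,-EZ),.0137)
a=np.deg2rad(13.57);H=lambda t:np.array([-np.cos(a+t),np.sin(a+t)])*149.2
print([np.round(H(np.deg2rad(t+4))-H(np.deg2rad(t)),1).tolist() for t in range(0,96,4)])
E
```

```text
time: 3.05
ee_pos: [0.4636, 0.2265, 0.1909]
eef_rot: [0.518, -0.482, 0.48, -0.518]
ft_force: [0.2, 0.4, 0.6]
width: 0.048
time: 3.55
ee_pos: [0.4653, 0.2288, 0.1954]
eef_rot: [-0.517, 0.48, -0.48, 0.521]
ft_force: [-0.7, -0.4, -0.2]
width: 0.0154
3.55 [0.4653 0.2288 0.1954] F [-0.7 -0.4 -0.2] w 0.0154
[[0.078, 0.004, 0.997], [-0.997, 0.005, 0.078], [-0.005, -1.0, 0.004]] [-0.93  0.08  0.41  1.76 -0.04  1.31 -0.43]
shift mm [ 4.1  4.1 -1.1] turn deg [-0.2  0.7 -0.3]
[[2.8, 10.0], [3.5, 9.8], [4.2, 9.5], [4.8, 9.2], [5.5, 8.9], [6.1, 8.5], [6.6, 8.0], [7.2, 7.5], [7.7, 7.0], [8.2, 6.5], [8.6, 5.9], [9.0, 5.3], [9.3, 4.6], [9.6, 4.0], [9.9, 3.3], [10.1, 2.6], [10.2, 1.9], [10.3, 1.2], [10.4, 0.4], [10.4, -0.3], [10.4, -1.0], [10.3, -1.7], [10.1, -2.4], [9.9, -3.1]]
```

```bash

python3 -m jog '[[0.002,0.002,0,0,0,0],[0.002,0.002,0,0,0,0],[0,0,0,0,0,0],[0,0,0,0,0,0]]'
python3 - <<'E'
from h import *
go(C-.051*EX+.205*EZ,R_tool(EX,-EZ),.0137)
E
```

```text
time: 3.88
ee_pos: [0.4658, 0.2242, 0.1911]
eef_rot: [-0.517, 0.48, -0.48, 0.521]
ft_force: [-1.0, 0.8, -0.1]
width: 0.0007
3.8833 [0.4658 0.2242 0.1911] F [-1.   0.8 -0.1] w 0.0007
[[0.078, 0.004, 0.997], [-0.997, 0.005, 0.078], [-0.005, -1.0, 0.004]] [-0.93  0.08  0.41  1.77 -0.04  1.3  -0.42]
shift mm [-0.5 -0.2 -1.1] turn deg [-0.2  0.7 -0.3]
```

```bash

python3 - <<'E'
from h import *
c=r.camera("scene");i=cv2.resize(c["image"][110:270,300:510],None,fx=2,fy=2)
d=r.camera("top");j=cv2.resize(d["image"][160:320,120:330],None,fx=2,fy=2)
cv2.imwrite("pics/c2.png",np.hstack([i,j])[:,:,::-1][:, :840]); k=np.hstack([i,j])[:,:,::-1]; cv2.imwrite("pics/c2.png",cv2.resize(k,(800,305)))
E
```

```text
(no output)
```

View pics/c2.png

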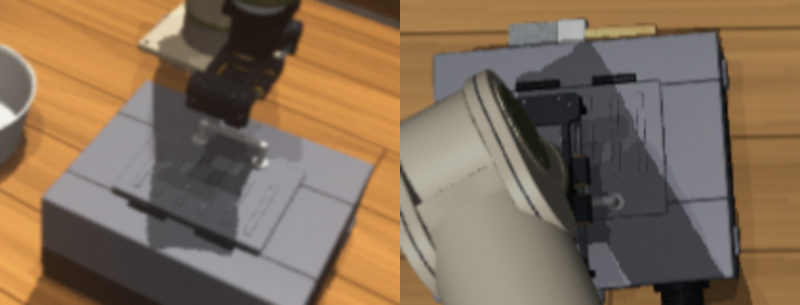

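The crop shows the bar (left panel, ~(230,142)) unobstructed in front of the closed fingers, so the grasp missed. I'll measure the fingers against the bar.

```bash

python3 - <<'E'
from h import *
c=r.camera("scene");W=cloud(c);s=r.read_state()
E=np.stack([(W-C)@EX,(W-C)@EY,W[...,2]],-1)
m=(abs(E[...,0]+.051)<.06)&(abs(E[...,1])<.05)&(E[...,2]>.186)&(E[...,2]<.27)
print("tcp ext",np.round([(s["ee_pos"]-C)@EX,(s["ee_pos"]-C)@EY],4))
for z in np.arange(.186,.27,.006):
    k=m&(E[...,2]>=z)&(E[...,2]<z+.006)
    if k.sum(): print(round(z,3),k.sum(),np.round(np.nanpercentile(E[k],[5,50,95],axis=0)[:,:2]*1000).tolist())
v,u=np.where(m);print(u.min(),u.max(),v.min(),v.max())
np.save("E.npy",E)
i=c["image"][130:210,390:460];cv2.imwrite("pics/c3.png",cv2.resize(i,(700,800))[:600,:,::-1])
E
```

```text
tcp ext [-0.0499 -0.0004]
0.186 15 [[-50.0, -45.0], [-47.0, 38.0], [-45.0, 46.0]]
0.192 17 [[-50.0, -45.0], [-48.0, -39.0], [-46.0, 45.0]]
0.198 31 [[-50.0, -46.0], [-48.0, 10.0], [-46.0, 45.0]]
0.204 118 [[-54.0, -40.0], [-48.0, 1.0], [-44.0, 41.0]]
0.21 13 [[-50.0, -21.0], [-48.0, 6.0], [-46.0, 31.0]]
0.222 5 [[-43.0, -12.0], [-40.0, -7.0], [-39.0, 5.0]]
0.228 9 [[-41.0, -11.0], [-39.0, 0.0], [-39.0, 8.0]]
403 440 173 193
```

View pics/c3.png

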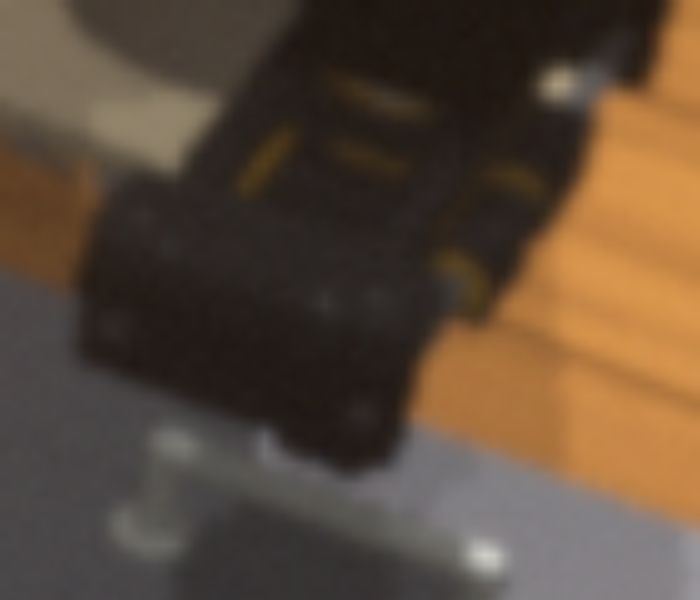

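```bash

python3 - <<'E'
from h import *
E=np.load("E.npy")
for u in (420,424,428):
    print(u);[print(v,np.round(E[v,u]*1000).tolist()) for v in range(156,190,2)]
s=r.read_state();R0=Ro.from_quat(s["eef_rot"]).as_matrix()
for n in("scene","top"):
    W=cloud(r.camera(n)).reshape(-1,3);A=(W-s["ee_pos"])@R0*1000;A=A[(abs(A[:,0])<12)&(abs(A[:,2])<40)]
    d=-A[:,1];print(n,np.histogram(d,np.arange(-20,80,5)))
E
```

```text
420
156 [33.0, 8.0, 339.0]
158 [40.0, 11.0, 339.0]
160 [46.0, 14.0, 339.0]
162 [44.0, 14.0, 332.0]
164 [41.0, 14.0, 325.0]
166 [45.0, 16.0, 323.0]
168 [39.0, 15.0, 313.0]
170 [38.0, 16.0, 307.0]
172 [38.0, 16.0, 302.0]
174 [36.0, 17.0, 295.0]
176 [-109.0, -24.0, 166.0]
178 [-51.0, -6.0, 209.0]
180 [-47.0, -4.0, 207.0]
182 [-88.0, -14.0, 165.0]
184 [-79.0, -11.0, 166.0]
186 [-63.0, -5.0, 174.0]
188 [-52.0, -1.0, 178.0]
424
156 [29.0, 16.0, 339.0]
158 [33.0, 18.0, 337.0]
160 [41.0, 21.0, 339.0]
162 [43.0, 22.0, 335.0]
164 [46.0, 24.0, 333.0]
166 [44.0, 24.0, 326.0]
168 [46.0, 26.0, 323.0]
170 [36.0, 24.0, 309.0]
172 [35.0, 24.0, 303.0]
174 [37.0, 26.0, 300.0]
176 [-40.0, 6.0, 229.0]
178 [-108.0, -12.0, 165.0]
180 [-48.0, 6.0, 211.0]
182 [-46.0, 7.0, 206.0]
184 [-91.0, -4.0, 161.0]
186 [-77.0, 1.0, 167.0]
188 [-60.0, 6.0, 175.0]
428
156 [25.0, 23.0, 340.0]
158 [28.0, 25.0, 337.0]
160 [36.0, 28.0, 338.0]
162 [44.0, 31.0, 340.0]
164 [44.0, 32.0, 335.0]
166 [45.0, 33.0, 331.0]
168 [45.0, 34.0, 325.0]
170 [35.0, 32.0, 313.0]
172 [36.0, 33.0, 308.0]
174 [37.0, 34.0, 304.0]
176 [37.0, 35.0, 299.0]
178 [-114.0, -3.0, 164.0]
180 [-107.0, -0.0, 164.0]
182 [-48.0, 16.0, 209.0]
184 [-47.0, 18.0, 204.0]
186 [-85.0, 9.0, 164.0]
188 [-68.0, 14.0, 173.0]
scene (array([122,  23,   0,   0,   0,   0,  10,  28,   1,   0,   1,  11,   1,
         0,   0,   0,   0,   0,   0]), array([-20, -15, -10,  -5,   0,   5,  10,  15,  20,  25,  30,  35,  40,
        45,  50,  55,  60,  65,  70,  75]))
top (array([6, 8, 0, 0, 0, 0, 0, 0, 0, 0, 0, 0, 0, 0, 2, 1, 3, 0, 0]), array([-20, -15, -10,  -5,   0,   5,  10,  15,  20,  25,  30,  35,  40,
        45,  50,  55,  60,  65,  70,  75]))
```

The camera puts the body start and fingertips ~30 mm higher than the reported TCP implies. I'll back off and measure that offset with the fingers in the open.

```bash

python3 -m jog '[[0,-0.03,0,0,0,0],[0,-0.03,0,0,0,0],[0,-0.03,0,0,0,0],[0,0,0,0,0,0],[0,0,0,0,0,0],[0,0,0,0,0,0]]' 0.3
cat >> h.py <<'E'
def tips():
    s=st();R0=Ro.from_quat(s["eef_rot"]).as_matrix();c=r.camera("scene")
    A=(cloud(c)-s["ee_pos"])@R0*1000
    m=(abs(A[...,0])<11)&(abs(A[...,2])<60)&(A[...,1]<20)&(A[...,1]>-75)
    P=A[m];print(len(P));o=np.argsort(-P[:,1])[:25];print(np.round(P[o]).astype(int).tolist())
    return c,A
E
python3 - <<'E'
from h import *
c,A=tips();K=c["K"]
s=r.read_state();R0=Ro.from_quat(s["eef_rot"]).as_matrix()
for d in (0,-.03):
    X=s["ee_pos"]+R0@np.array([0,d,.033]);p=c["R"]@X+c["t"];q=p[:2]/p[2];q=q*(1+c["k1"]*(q@q));print("proj",d,K[:2,:2]@q+K[:2,2])
i=c["image"][80:200,380:540];cv2.imwrite("pics/c4.png",cv2.resize(i,(800,600))[:,:,::-1])
E
```

```text
time: 4.63
ee_pos: [0.4646, 0.2238, 0.2843]
eef_rot: [-0.518, 0.48, -0.48, 0.521]
ft_force: [-0.2, -0.2, 0.1]
width: 0.0331
4.6333 [0.4646 0.2238 0.2843] F [-0.2 -0.2  0.1] w 0.0331
[[0.079, 0.003, 0.997], [-0.997, 0.004, 0.079], [-0.004, -1.0, 0.003]] [-0.93  0.04  0.41  1.61 -0.02  1.49 -0.44]
98
[[9, -33, 23], [-6, -35, 25], [-10, -35, 23], [1, -35, 26], [-3, -36, 24], [-9, -36, 26], [5, -36, 26], [-2, -36, 26], [9, -37, 24], [3, -37, 26], [1, -37, 25], [10, -37, 27], [4, -38, 24], [6, -38, 26], [-1, -38, 26], [-6, -39, 27], [-8, -39, 27], [-10, -39, 26], [-4, -40, 27], [9, -40, 26], [-6, -40, 26], [-8, -41, 26], [1, -41, 27], [-10, -41, 25], [4, -42, 25]]
proj 0 [421.65539269 162.13362621]
proj -0.03 [423.71193684 151.66298156]
```

View pics/c4.png

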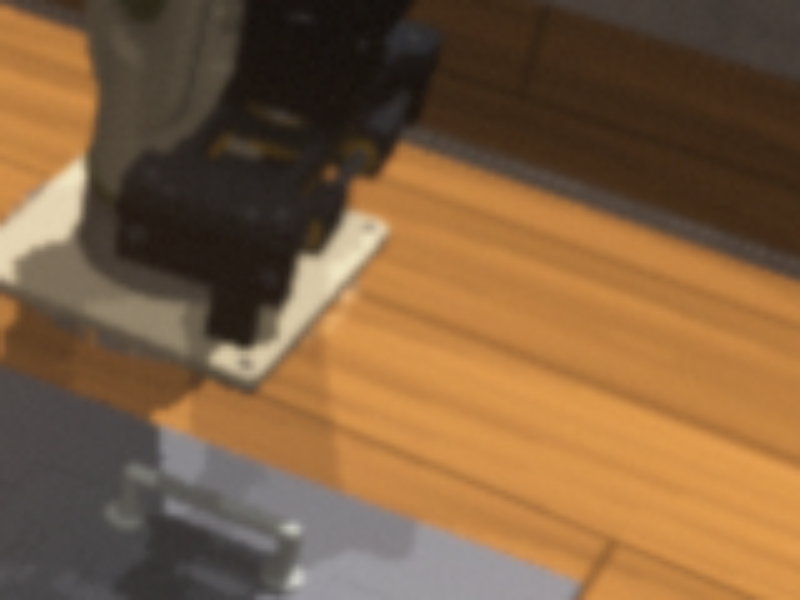

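The tip bottom shows at crop (235,345), 34 mm behind the reported TCP along the tool axis. The body start at 104 mm instead of 70 mm agrees, so I'll add 34 mm and retry the handle.

```bash

python3 -m jog '[[0,0.035,0,0,0.7,0],[0,0.035,0,0,0,0],[0,0.035,0,0,0,0],[0,0.015,0,0,0,0],[0,0.003,0,0,0,0]]' 0
python3 - <<'E'
from h import *
go(C-.051*EX+.205*EZ,R_tool(EX,-EZ),.0477)
E
```

```text
time: 5.1
ee_pos: [0.4637, 0.2238, 0.1538]
eef_rot: [-0.515, 0.484, -0.483, 0.518]
ft_force: [0.5, 0.0, -0.5]
width: 0.0435
5.1 [0.4637 0.2238 0.1538] F [ 0.5  0.  -0.5] w 0.0435
[[0.066, 0.002, 0.998], [-0.998, 0.004, 0.066], [-0.004, -1.0, 0.002]] [-0.92  0.1   0.41  1.82 -0.05  1.22 -0.43]
shift mm [-0.8 -3.5  1. ] turn deg [-0.1 -0.  -0.2]
```

```bash

python3 -m jog '[[0,-0.003,0.001,0,0,0],[0,0,0,0,0,0],[0,0,0,0,0,0],[0,0,0,0,0,0],[0,0,0,0,0,0],[0,0,0,0,0,0],[0,0,0,0,0,0],[0,0,0,0,0,0]]' -1 20
python3 - <<'E'
from h import *
go(C-.051*EX+.205*EZ,R_tool(EX,-EZ),.0477)
E
```

```text
time: 5.77
ee_pos: [0.4634, 0.224, 0.1593]
eef_rot: [-0.516, 0.484, -0.482, 0.517]
ft_force: [4.1, 0.7, -3.8]
width: 0.0093
5.7667 [0.4634 0.224  0.1593] F [ 4.1  0.7 -3.8] w 0.0093
[[0.067, -0.001, 0.998], [-0.998, 0.004, 0.067], [-0.004, -1.0, -0.001]] [-0.92  0.1   0.41  1.81 -0.05  1.24 -0.43]
shift mm [-0.5  2.   1.2] turn deg [ 0.1  0.  -0.2]
```

The bar is gripped (9.3 mm). Now I'll swing the flap up along the arc.

```bash

python3 -m jog '[[0,-0.010,0.003,0,0,0],[0,-0.0098,0.0035,0,0,0],[0,-0.0095,0.0042,0,0,0],[0,-0.0092,0.0048,0,0,0],[0,-0.0089,0.0055,0,0,0],[0,-0.0085,0.0061,0,0,0],[0,-0.008,0.0066,0,0,0],[0,-0.0075,0.0072,0,0,0]]'
python3 - <<'E'
from h import *
s=st();p=s["ee_pos"]+np.array([0,0,.0477])-C-.094*EX-.17*EZ;x=p@EX;print("rel hinge",x,p[2],np.hypot(x,p[2]),"theta",np.rad2deg(np.arctan2(p[2],-x))-13.57)
E
```

```text
time: 6.43
ee_pos: [0.5089, 0.2269, 0.238]
eef_rot: [-0.515, 0.483, -0.483, 0.518]
ft_force: [7.6, 2.3, -14.1]
width: 0.0094
6.4333 [0.5089 0.2269 0.238 ] F [  7.6   2.3 -14.1] w 0.0094
[[0.067, 0.003, 0.998], [-0.998, 0.004, 0.067], [-0.004, -1.0, 0.003]] [-0.89  0.15  0.44  1.59 -0.07  1.4  -0.37]
rel hinge -0.10070173774552493 0.11569829329527478 0.15338492447567298 theta 35.39426832215217
```

```bash

python3 -m jog '[[0,-0.0055,0.0085,0,0,0],[0,-0.0055,0.0085,0,0,0],[0,-0.0055,0.0086,0,0,0],[0,-0.005,0.009,0,0,0],[0,-0.0044,0.0093,0,0,0],[0,-0.0038,0.0096,0,0,0],[0,-0.003,0.0099,0,0,0],[0,-0.0023,0.0101,0,0,0]]'
python3 - <<'E'
from h import *
s=st();p=s["ee_pos"]+np.array([0,0,.0477])-C-.094*EX-.17*EZ;x=p@EX;print("rel hinge",x,p[2],np.hypot(x,p[2]),"theta",np.rad2deg(np.arctan2(p[2],-x))-13.57)
E
```

```text
time: 7.1
ee_pos: [0.5845, 0.2318, 0.2769]
eef_rot: [0.518, -0.484, 0.481, -0.516]
ft_force: [-1.8, 0.2, -7.6]
width: 0.0086
7.1 [0.5845 0.2318 0.2769] F [-1.8  0.2 -7.6] w 0.0086
[[0.069, -0.005, 0.998], [-0.998, 0.0, 0.069], [-0.001, -1.0, -0.005]] [-0.8   0.33  0.48  1.32 -0.15  1.53 -0.27]
rel hinge -0.02490921609986762 0.15462520075532618 0.15661871457566887 theta 67.27860787200615
```

```bash

python3 -m jog '[[0,0,0.0104,0,0,0],[0,0.0,0.0104,0,0,0],[0,0.001,0.0104,0,0,0],[0,0.001,0.0104,0,0,0],[0,0.0015,0.0104,0,0,0],[0,0.002,0.0103,0,0,0],[0,0.003,0.010,0,0,0],[0,0.0035,0.010,0,0,0]]'
python3 - <<'E'
from h import *
s=st();p=s["ee_pos"]+np.array([0,0,.0477])-C-.094*EX-.17*EZ;x=p@EX;print("rel hinge",x,p[2],np.hypot(x,p[2]),"theta",np.rad2deg(np.arctan2(p[2],-x))-13.57)
E
```

```text
time: 7.77
ee_pos: [0.6666, 0.237, 0.2687]
eef_rot: [0.523, -0.485, 0.478, -0.512]
ft_force: [-4.3, -1.8, -4.7]
width: 0.0092
7.7667 [0.6666 0.237  0.2687] F [-4.3 -1.8 -4.7] w 0.0092
[[0.073, -0.018, 0.997], [-0.997, -0.005, 0.073], [0.003, -1.0, -0.019]] [-0.68  0.55  0.48  1.06 -0.24  1.61 -0.2 ]
rel hinge 0.057358085435225664 0.14641399849646722 0.15724823980101701 theta 97.82289855142912
```

```bash

python3 -m jog '[[0,0,0,0,0,0],[0,0,0,0,0,0],[0,0,0,0,0,0],[0,0,0,0,0,0]]' -0.54
python3 -m jog '[[0,-0.01,0.0015,0,0,0],[0,-0.01,0.0015,0,0,0],[0,-0.01,0.0015,0,0,0],[0,-0.02,0.002,0,0,0],[0,-0.03,0.002,0,0,0],[0,-0.03,0,0,0,0],[0,-0.03,0,0,0,0]]'
python3 - <<'E'
from h import *
st()
c=r.camera("scene");save(c,"scene5.png");d=r.camera("top");save(d,"top5.png")
k=np.hstack([c["image"][80:320,300:540],d["image"][120:360,100:340]]);cv2.imwrite("pics/c5.png",cv2.resize(k,(800,400))[:,:,::-1])
E
```

```text
time: 8.1
ee_pos: [0.6684, 0.2369, 0.2712]
eef_rot: [0.523, -0.484, 0.479, -0.513]
ft_force: [-1.2, -0.5, -0.2]
width: 0.0189
time: 8.68
ee_pos: [0.6741, 0.2392, 0.4165]
eef_rot: [0.525, -0.484, 0.477, -0.513]
ft_force: [0.9, 1.1, 1.4]
width: 0.02
8.6833 [0.6741 0.2392 0.4165] F [0.9 1.1 1.4] w 0.02
[[0.077, -0.019, 0.997], [-0.997, -0.005, 0.076], [0.003, -1.0, -0.019]] [-0.57  0.66  0.49  0.57 -0.31  1.97 -0.22]
```

View pics/c5.png

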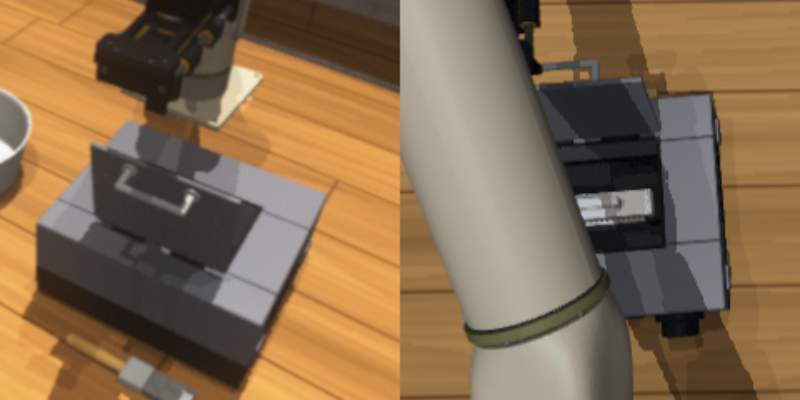

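The flap stands open, and the filter and its rib are visible in the chamber (right panel ~(615,203)). I'll turn the jaws along y and move above the filter.

```bash

python3 -m jog '[[0,0,-0.03,0,-7,0],[0,0,-0.03,0,-7,0],[0,0,-0.03,0,-7,0],[0,0,0,0,-7,0],[0,0,0,0,-7,0],[0,0,0,0,-7,0],[0,0,0,0,-7,0],[0,0,0,0,-7,0],[0,0,0,0,-7,0],[0,0,0,0,-7,0],[0,0,0,0,-7,0],[0,0,0,0,-7,0]]' 1
python3 - <<'E'
from h import *
go(C+.01*EX+.32*EZ,R_tool(EY,-EZ),.0527)
E
```

```text
time: 9.78
ee_pos: [0.5801, 0.221, 0.4217]
eef_rot: [0.709, -0.002, -0.004, -0.705]
ft_force: [-0.3, 0.1, -0.9]
width: 0.0855
9.7833 [0.5801 0.221  0.4217] F [-0.3  0.1 -0.9] w 0.0855
[[1.0, -0.008, -0.003], [0.003, -0.005, 1.0], [-0.008, -1.0, -0.005]] [-0.62  0.34  0.28  0.98 -0.1   1.84  1.2 ]
shift mm [-53.3 154.8   8.7] turn deg [ 0.3 -3.6 -0.5]
```

```bash

python3 -m jog '[[-0.027,0.03,0.004,0,-3.6,0],[-0.027,0.03,0.004,0.3,0,-0.5],[0,0.03,0,0,0,0],[0,0.03,0,0,0,0],[0,0.02,0,0,0,0],[0,0,0,0,0,0]]' 1
python3 - <<'E'
from h import *
go(C+.01*EX+.142*EZ,R_tool(EY,-EZ),.0527)
c,A=tips()
d=r.camera("top");W=cloud(d);E=np.stack([(W-C)@EX,(W-C)@EY,W[...,2]],-1);
m=(abs(E[...,0]-.01)<.045)&(abs(E[...,1])<.085)&(E[...,2]>.145)&(E[...,2]<.162);print(m.sum(),np.round(np.percentile(E[m],[3,50,97],axis=0)*1000).tolist() if m.sum() else 0)
np.save("E.npy",E)
k=np.hstack([c["image"][80:320,300:540],d["image"][120:360,100:340]]);cv2.imwrite("pics/c6.png",cv2.resize(k,(800,400))[:,:,::-1])
E
```

```text
time: 10.28
ee_pos: [0.5233, 0.2279, 0.2814]
eef_rot: [-0.705, -0.034, 0.024, 0.708]
ft_force: [0.3, -0.5, 0.2]
width: 0.0873
10.2833 [0.5233 0.2279 0.2814] F [ 0.3 -0.5  0.2] w 0.0873
[[0.997, 0.013, -0.083], [0.082, 0.006, 0.997], [0.014, -1.0, 0.005]] [-0.69  0.16  0.23  1.48 -0.04  1.49  1.19]
shift mm [ -0.4 192.2  -0.3] turn deg [-0.3  0.9  0.8]
10.2833 [0.5233 0.2279 0.2814] F [ 0.3 -0.5  0.2] w 0.0873
[[0.997, 0.013, -0.083], [0.082, 0.006, 0.997], [0.014, -1.0, 0.005]] [-0.69  0.16  0.23  1.48 -0.04  1.49  1.19]
129
[[7, -34, -45], [9, -34, 45], [3, -34, -45], [8, -35, -50], [4, -36, 52], [11, -36, 47], [-8, -36, 52], [11, -37, 49], [-7, -37, -44], [3, -37, -45], [9, -38, 47], [8, -38, -45], [11, -38, 45], [0, -38, -44], [11, -39, -47], [10, -39, -52], [10, -39, 49], [1, -40, 52], [10, -40, 44], [-1, -40, -45], [-5, -41, -44], [10, -41, -54], [7, -41, 52], [7, -41, -49], [10, -41, 48]]
97 [[4.0, -33.0, 148.0], [6.0, 11.0, 155.0], [13.0, 34.0, 158.0]]
```

View pics/c6.png

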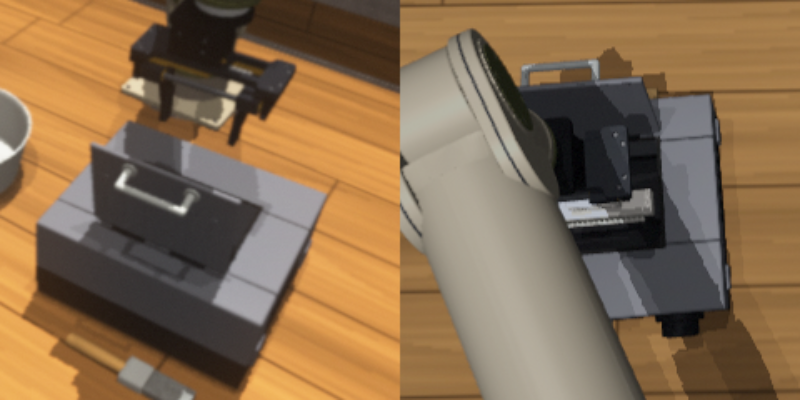

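Rib measured at y −33…+34, x ≈ 4–13 mm, z ≈ 155 mm, centred as expected. Descending, with the pads at its ends.

```bash

python3 -m jog '[[0,0.03,0,-0.3,0.9,0.8],[0,0.03,0,0,0,0],[0,0.03,0,0,0,0],[0,0.03,0,0,0,0],[0,0.02,0,0,0,0],[0,0.01,0,0,0,0],[0,0,0,0,0,0]]' 1
python3 - <<'E'
from h import *
go(C+.01*EX+.142*EZ,R_tool(EY,-EZ),.0527)
E
```

```text
time: 10.97
ee_pos: [0.5366, 0.2333, 0.1477]
eef_rot: [-0.702, -0.032, 0.013, 0.711]
ft_force: [-0.3, 0.6, 0.2]
width: 0.087
10.9667 [0.5366 0.2333 0.1477] F [-0.3  0.6  0.2] w 0.087
[[0.998, 0.026, -0.065], [0.064, 0.014, 0.998], [0.027, -1.0, 0.012]] [-0.68  0.24  0.23  1.67 -0.06  1.21  1.19]
shift mm [-13.   58.   -4.6] turn deg [-0.7 -0.1  1.5]
```

```bash

python3 -m jog '[[-0.012,0,-0.0045,-0.7,0,1.5],[0,0.01,0,0,0,0],[0,0,0,0,0,0]]' 1
python3 - <<'E'
from h import *
go(C+.01*EX+.142*EZ,R_tool(EY,-EZ),.0527)
E
```

```text
time: 11.22
ee_pos: [0.5282, 0.2295, 0.1424]
eef_rot: [-0.706, -0.025, 0.02, 0.708]
ft_force: [0.5, -0.1, -0.2]
width: 0.0872
11.2167 [0.5282 0.2295 0.1424] F [ 0.5 -0.1 -0.2] w 0.0872
[[0.998, 0.007, -0.064], [0.064, 0.003, 0.998], [0.007, -1.0, 0.003]] [-0.68  0.25  0.23  1.68 -0.06  1.22  1.19]
shift mm [-3.1 53.  -0.8] turn deg [-0.2 -0.1  0.4]
```

```bash

python3 -m jog '[[-0.003,0.015,-0.001,-0.2,0,0.4],[0,0.015,0,0,0,0],[0,0.008,0,0,0,0],[0,0,0,0,0,0]]' 1
python3 - <<'E'
from h import *
go(C+.01*EX+.142*EZ,R_tool(EY,-EZ),.0527)
E
```

```text
time: 11.55
ee_pos: [0.5291, 0.2301, 0.1063]
eef_rot: [-0.705, -0.026, 0.02, 0.708]
ft_force: [-0.1, 0.7, -0.0]
width: 0.087
11.55 [0.5291 0.2301 0.1063] F [-0.1  0.7 -0. ] w 0.087
[[0.998, 0.008, -0.064], [0.064, 0.004, 0.998], [0.009, -1.0, 0.003]] [-0.68  0.28  0.22  1.72 -0.07  1.14  1.2 ]
shift mm [-3.8 17.  -1.3] turn deg [-0.2 -0.1  0.5]
```

```bash

python3 -m jog '[[-0.004,0.007,-0.001,-0.2,0,0.5],[0,0.006,0,0,0,0],[0,0,0,0,0,0]]' 1
python3 - <<'E'
from h import *
go(C+.01*EX+.142*EZ,R_tool(EY,-EZ),.0527)
E
```

```text
time: 11.8
ee_pos: [0.5256, 0.2291, 0.0931]
eef_rot: [-0.707, -0.023, 0.023, 0.707]
ft_force: [-0.5, -0.2, 0.2]
width: 0.0872
11.8 [0.5256 0.2291 0.0931] F [-0.5 -0.2  0.2] w 0.0872
[[0.998, 0.0, -0.064], [0.064, 0.0, 0.998], [0.0, -1.0, 0.0]] [-0.68  0.29  0.22  1.73 -0.07  1.13  1.2 ]
shift mm [-0.1  3.8 -0.4] turn deg [-0.  -0.1  0. ]
```

Position is good. Grip with 30 N.

```bash

python3 -m jog '[[0,0,0,0,0,0],[0,0,0,0,0,0],[0,0,0,0,0,0],[0,0,0,0,0,0],[0,0,0,0,0,0]]' -1 30
python3 -m jog '[[0,-0.01,0,0,0,0],[0,-0.01,0,0,0,0],[0,-0.01,0,0,0,0],[0,0,0,0,0,0]]'
python3 - <<'E'
from h import *
go(C+.01*EX+.172*EZ,R_tool(EY,-EZ),.0527)
E
```

```text
time: 12.22
ee_pos: [0.5261, 0.2292, 0.0939]
eef_rot: [-0.707, -0.023, 0.022, 0.707]
ft_force: [0.0, -0.1, -2.9]
width: 0.0699
time: 12.55
ee_pos: [0.5254, 0.2288, 0.1263]
eef_rot: [0.707, 0.023, -0.023, -0.707]
ft_force: [0.9, -0.3, -2.9]
width: 0.0697
12.55 [0.5254 0.2288 0.1263] F [ 0.9 -0.3 -2.9] w 0.0697
[[0.998, -0.0, -0.064], [0.064, -0.0, 0.998], [-0.0, -1.0, -0.0]] [-0.68  0.26  0.22  1.7  -0.06  1.19  1.19]
shift mm [ 0.1  7.  -0.1] turn deg [ 0.  -0.1 -0. ]
```

Held: width 70 mm, 2.9 N weight. Lifting clear.

```bash

python3 -m jog '[[0,-0.015,0,0,0,0],[0,-0.015,0,0,0,0],[0,-0.015,0,0,0,0],[0,-0.015,0,0,0,0],[0,-0.015,0,0,0,0],[0,0,0,0,0,0]]'
python3 - <<'E'
from h import *
go(C+.01*EX+.337*EZ,R_tool(EY,-EZ),.0527)
E
```

```text
time: 13.05
ee_pos: [0.5254, 0.2287, 0.2067]
eef_rot: [-0.707, -0.023, 0.022, 0.707]
ft_force: [0.5, 1.3, -2.9]
width: 0.0694
13.05 [0.5254 0.2287 0.2067] F [ 0.5  1.3 -2.9] w 0.0694
[[0.998, 0.001, -0.064], [0.064, 0.001, 0.998], [0.001, -1.0, 0.0]] [-0.69  0.2   0.23  1.59 -0.05  1.35  1.18]
shift mm [  0.2 -77.6   0. ] turn deg [-0.  -0.1  0.1]
```

```bash

python3 -m jog '[[0,-0.015,0,0,0,0],[0,-0.015,0,0,0,0],[0,-0.015,0,0,0,0],[0,-0.015,0,0,0,0],[0,-0.014,0,0,0,0],[0,0,0,0,0,0]]'
python3 - <<'E'
from h import *
go(np.array([.505,-.230,.337]),R_tool(EY,-EZ),.0527)
c=r.camera("scene");d=r.camera("top")
k=np.hstack([c["image"][40:320,230:510],d["image"][120:400,100:380]]);cv2.imwrite("pics/c7.png",cv2.resize(k,(800,400))[:,:,::-1])
E
```

```text
time: 13.55
ee_pos: [0.5241, 0.2282, 0.2801]
eef_rot: [0.707, 0.022, -0.023, -0.707]
ft_force: [0.6, 0.3, -2.4]
width: 0.0694
13.55 [0.5241 0.2282 0.2801] F [ 0.6  0.3 -2.4] w 0.0694
[[0.998, -0.002, -0.064], [0.064, -0.001, 0.998], [-0.002, -1.0, -0.001]] [-0.69  0.18  0.24  1.47 -0.04  1.5   1.18]
shift mm [ -48.4   -3.8 -456. ] turn deg [ 0.  -0.1 -0.1]
```

View pics/c7.png

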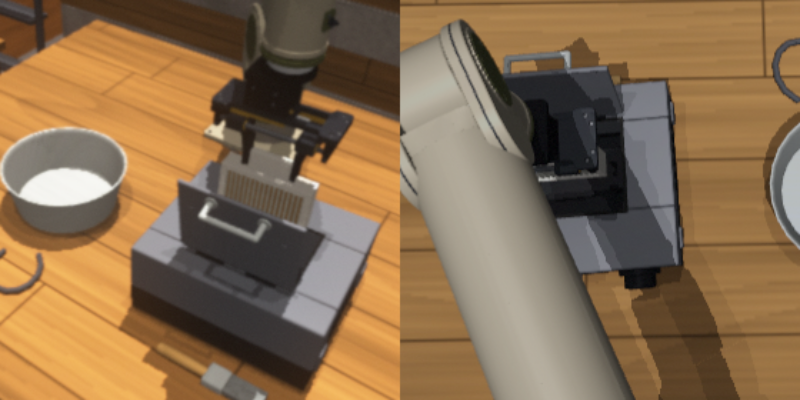

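The filter hangs upright, clear of the deck. Now carrying it to the pan.

```bash

python3 -m jog '[[-0.001,0,-0.006,0,0,0],[-0.001,0,-0.012,0,0,0],[-0.002,0,-0.018,0,0,0],[-0.002,0,-0.02,0,0,0],[-0.002,0,-0.02,0,0,0],[-0.002,0,-0.02,0,0,0],[-0.002,0,-0.02,0,0,0],[-0.002,0,-0.02,0,0,0],[-0.002,0,-0.02,0,0,0],[-0.002,0,-0.02,0,0,0],[-0.002,0,-0.012,0,0,0],[-0.001,0,-0.006,0,0,0]]'
python3 - <<'E'
from h import *
go(np.array([.505,-.230,.337]),R_tool(EY,-EZ),.0527)
E
```

```text
time: 14.65
ee_pos: [0.5067, 0.0129, 0.2648]
eef_rot: [0.71, 0.014, -0.029, -0.704]
ft_force: [0.3, -0.1, -4.0]
width: 0.0696
14.65 [0.5067 0.0129 0.2648] F [ 0.3 -0.1 -4. ] w 0.0696
[[0.998, -0.022, -0.061], [0.061, -0.009, 0.998], [-0.022, -1.0, -0.008]] [-0.49  0.05  0.38  1.64 -0.01  1.48  1.53]
shift mm [ -17.1  -17.2 -242.5] turn deg [ 0.5 -0.3 -1.3]
```

```bash

python3 -m jog '[[-0.001,-0.004,-0.008,0.3,0,-0.7],[-0.001,-0.004,-0.014,0.2,0,-0.6],[-0.001,-0.003,-0.02,0,0,0],[-0.001,-0.003,-0.02,0,0,0],[-0.001,-0.002,-0.02,0,0,-0.1],[-0.001,-0.002,-0.02,0,0,-0.1],[-0.001,-0.002,-0.02,0,0,-0.1],[-0.001,-0.002,-0.02,0,0,-0.1],[-0.001,-0.001,-0.02,0,0,-0.1],[-0.001,-0.001,-0.018,0,0,0],[-0.001,-0.001,-0.012,0,0,0],[-0.001,0,-0.008,0,0,0]]'
python3 - <<'E'
from h import *
go(np.array([.505,-.230,.29]),R_tool(EY,-EZ),.0527)
E
```

```text
time: 15.65
ee_pos: [0.5069, -0.1918, 0.2905]
eef_rot: [-0.704, -0.032, 0.02, 0.709]
ft_force: [-0.8, -0.3, -3.6]
width: 0.0697
15.65 [ 0.5069 -0.1918  0.2905] F [-0.8 -0.3 -3.6] w 0.0697
[[0.997, 0.017, -0.075], [0.074, 0.007, 0.997], [0.017, -1.0, 0.006]] [-0.26  0.09  0.59  1.55 -0.07  1.5   1.98]
shift mm [ -5.7  52.9 -38.2] turn deg [-0.3  0.5  1. ]
```

```bash

python3 -m jog '[[-0.003,0.008,-0.010,-0.3,0.5,1],[-0.003,0.01,-0.010,0,0,0],[0,0.012,-0.010,0,0,0],[0,0.01,-0.006,0,0,0],[0,0.008,-0.002,0,0,0],[0,0.002,0,0,0,0],[0,0,0,0,0,0],[0,0,0,0,0,0],[0,0,0,0,0,0]]'
python3 - <<'E'
from h import *
go(np.array([.505,-.230,.29]),R_tool(EY,-EZ),.0527)
E
```

```text
time: 16.4
ee_pos: [0.5026, -0.2304, 0.2334]
eef_rot: [-0.706, -0.023, 0.026, 0.707]
ft_force: [0.2, -0.5, -3.2]
width: 0.0699
16.4 [ 0.5026 -0.2304  0.2334] F [ 0.2 -0.5 -3.2] w 0.0699
[[0.998, -0.005, -0.069], [0.069, 0.002, 0.998], [-0.005, -1.0, 0.002]] [-0.2   0.16  0.62  1.61 -0.1   1.4   2.07]
shift mm [ 2.4 -3.9  0.2] turn deg [-0.1  0.1 -0.3]
```

```bash

python3 -m jog '[[0,0,0,0,0,0],[0,0,0,0,0,0],[0,0,0,0,0,0],[0,0,0,0,0,0],[0,0,0,0,0,0],[0,0,0,0,0,0]]'
python3 - <<'E'
from h import *
s=st();c=r.camera("scene");d=r.camera("top");save(c,"s8.png")
W=cloud(c);g=s["ee_pos"]
m=(abs(W[...,0]-g[0])<.06)&(abs(W[...,1]-g[1])<.09)&(W[...,2]>.14)&(W[...,2]<.262)
P=W[m]
for z in np.arange(.14,.26,.012):
    k=(P[:,2]>=z)&(P[:,2]<z+.012)
    if k.sum()>5: print(round(z,3),k.sum(),np.round(np.percentile(P[k][:,:2],[5,50,95],axis=0)*1000).tolist())
for n,cc in(("scene",c),("top",d)):
    V=cloud(cc);z=V[...,2];m=(z>.09)&(z<.106)&(V[...,1]<-.07)&(V[...,1]>-.45)&(V[...,0]>.2)&(V[...,0]<.66);Q=V[m]
    from scipy.optimize import least_squares
    print(n,least_squares(lambda p:np.hypot(Q[:,0]-p[0],Q[:,1]-p[1])-p[2],[.5,-.23,.13],loss="soft_l1",f_scale=.004).x)
E
```

```text
time: 16.9
ee_pos: [0.5041, -0.2292, 0.2354]
eef_rot: [-0.706, -0.025, 0.026, 0.707]
ft_force: [-0.1, 0.0, -3.7]
width: 0.0701
16.9 [ 0.5041 -0.2292  0.2354] F [-0.1  0.  -3.7] w 0.0701
[[0.997, -0.001, -0.071], [0.071, 0.002, 0.997], [-0.001, -1.0, 0.002]] [-0.2   0.16  0.62  1.61 -0.1   1.41  2.07]
0.176 165 [[496.0, -292.0], [519.0, -218.0], [525.0, -156.0]]
0.188 169 [[493.0, -293.0], [516.0, -216.0], [524.0, -156.0]]
0.2 171 [[493.0, -294.0], [516.0, -212.0], [523.0, -156.0]]
0.212 159 [[494.0, -293.0], [516.0, -221.0], [523.0, -156.0]]
0.224 176 [[493.0, -295.0], [516.0, -214.0], [523.0, -155.0]]
0.236 172 [[498.0, -295.0], [516.0, -215.0], [524.0, -156.0]]
0.248 153 [[494.0, -296.0], [518.0, -208.0], [525.0, -156.0]]
scene [ 0.50678928 -0.23027252  0.12948378]
top [ 0.50437361 -0.22971932  0.12991649]
```

View pics/s8.png

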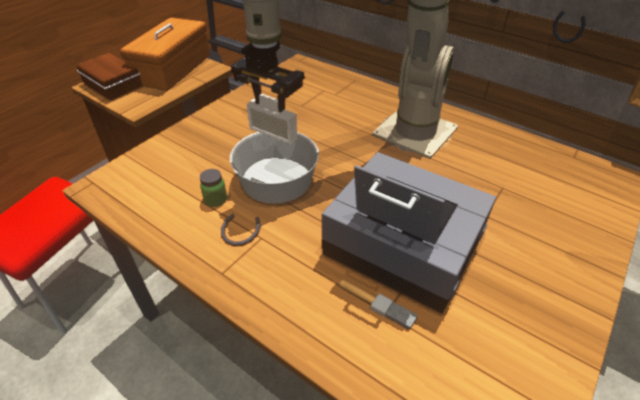

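The filter (272,118) hangs upright over the pan (274,165). Its underside is at z ≈ 0.176 m and its front face is vertical to within ~2°. The flap stands open and the bystanders haven't moved, so I'm handing in.

```bash
python3 -c "
from h import *
s=st();print(np.abs(s['joint_vel']).max());print(r.close_job())"
```

```text
17.0 [ 0.504  -0.2292  0.2354] F [ 0.5  0.1 -3.7] w 0.0696
[[0.997, -0.001, -0.071], [0.071, 0.002, 0.997], [-0.001, -1.0, 0.002]] [-0.2   0.16  0.62  1.61 -0.1   1.41  2.07]
0.0023343112874531875
the job is handed in; nothing more can be done
None
```

The flap is open, and the arm is holding the filter upright and still over the middle of the pan. I handed the job in at 17.0 s. It reports no verdict, so what follows is from my own last checks.

| Check | Reading |
|---|---|
| Flap | About 98° from the grip position; seen standing open by itself in the last picture |
| Filter position | A few mm from the pan's middle |
| Filter height | Underside at about 0.176 m, roughly 75 mm over the rim |
| Filter tilt | Front face vertical to within about 2° |
| Grip | 30 N set, rib held at 70 mm width, tool at rest |
| Pan | Within about 1 mm of where it started |
| Jar, brush and horseshoe | Look unmoved in the picture; not measured at the end |

- **TCP reading:** the reported tool point lay about 34 mm beyond the fingertips the cameras saw. My first grip on the handle closed on nothing because of this. I measured the offset in the depth images and corrected for it, and everything after that fitted.
- **Rib grip:** I held the rib by its 70 mm length instead of its thickness. The gripper's body is 190 mm wide along the jaws and would have hit the open flap.

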